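Bring the memory module under the bench magnifier

TASK

On the inspection fixture, push an arm of the three-armed turntable round with a fingertip until the arm carrying the long memory module points straight at the small fixed pointer in front of the magnifier's pillar. Then push the magnifier's arm round with a fingertip until its lens stands centred over that module. Only push, never grip the arms; do not touch the three boards on the turntable, and leave the loose things on the bench where they are.

Things in the scene. Friction and masses are not known exactly. Their poses are not given: they have to be found in the camera images.
- fixture: White steel inspection fixture, fixed to the bench. Origin on the bench on the turntable's upright axis; +y points to the pillar, an 18 mm steel post 211 mm away. Foot 150 mm across; foot and joining bar 14 mm high. The fixed pointer is a dark post 12 mm wide, 48 mm high, about 153 to 171 mm along +y, its tip facing the turntable.
- rotor_axis (a point): Point on the turntable's axis at mid-height of its arms, 50 mm above the bench. Three equal flat dark steel arms stand 120 degrees apart, 16 mm wide, 14 mm thick (43 to 57 mm above the bench), reaching 145 mm from the axis. Boards sit on top of them 30 to 102 mm from the axis; the outer 40 mm of each arm is bare, to be pushed on its flank.
- turntable (a joint): Turntable angle, rad, growing counter-clockwise from above; 0 or a multiple of 2 pi when the memory module's arm points at the pointer. Turns either way (limits -9, 9), stays where left: dry friction 0.14 N m, 1 to 1.5 N at an arm's end. Counter-clockwise from above after the memory module's arm comes the square board's, then the round board's.
- module (a point): Centre of the upper face of the memory module: long green board, 68 x 30 x 3 mm with four black chips, fixed lengthwise on its arm, not to be touched. 66 mm from the turntable's axis, 64 mm above the bench.
- module_arm_tip (a point): End of the arm that carries the memory module, on its centre line, 145 mm from the turntable's axis, 50 mm above the bench.
- index (a point): The place where the memory module's centre must come: 66 mm from the turntable's axis straight towards the pointer and the pillar (62 mm above the bench).
- square_board (a point): Centre of the top of the square green board, 38 x 38 x 3 mm, fixed on the next arm counter-clockwise, 66 mm from the axis, 64 mm above the bench. Not to be touched.
- round_board (a point): Centre of the top of the round green board, 38 mm across, 3 mm thick, fixed on the third arm, 66 mm from the axis, 64 mm above the bench. Not to be touched.
- pillar (a point): Point on the pillar's axis, the magnifier's upright hinge, 120 mm above the bench, 211 mm from the turntable's axis. The magnifier's black flat arm is 12 mm wide, 14 mm thick (118 to 132 mm above the bench) and bare from 14 to 102 mm from this axis; its hub is 28 mm across and ends 137 mm above the bench.
- magnifier (a joint): Magnifier angle about the pillar, rad: 0 with its arm straight towards the turntable's axis, the lens then exactly over index; grows clockwise from above as it swings out to its parked side (fixture's -x, towards the robot). Starts at 1.35 to 1.85. No stop at 0: it swings on to -0.8. Dry friction 0.14 N m (2 N at 75 mm) holds it where left.
- lens (a point): Centre of the round magnifier lens at the end of the magnifier's arm, 145 mm from the pillar's axis, 125 mm above the bench. Rim 86 mm across, about 9 mm thick; clear glass in a black ring. It passes more than 50 mm above the boards.
- flux_jar: Bystander: a small closed jar, 44 mm across, 55 mm high. Origin at the centre of its underside or at its resting point. Leave it alone.
- spare_module: Bystander: a loose spare green memory module lying flat on the bench, 68 x 30 x 3 mm (long side along its x); a bystander, not the module to be inspected. Origin at the centre of its underside or at its resting point. Leave it alone.
- screw_cup: Bystander: a small open steel cup, about 56 mm across, 45 mm high. Origin at the centre of its underside or at its resting point. Leave it alone.
- battery_pack: Bystander: a yellow battery box, 100 x 60 x 24 mm. Origin at the centre of its underside or at its resting point. Leave it alone.
- screwdriver: Bystander: a screwdriver lying on the bench. Origin at the centre of its underside or at its resting point. Leave it alone.
- brush: Bystander: a cleaning brush lying on the bench. Origin at the centre of its underside or at its resting point. Leave it alone.
- cleaner_bottle: Bystander: a bottle, 56 mm across, 120 mm high. Origin at the centre of its underside or at its resting point. Leave it alone.

How it is judged:
On the way, in this order (a step that is already met when the one before it is completed fails the run):
1. the memory module's arm points at the pointer while the magnifier is still swung aside (horizontal distance between module and index below 0.008 m and value of joint magnifier above 0.8 rad), for 0.3 s.
2. the lens stands over the module (horizontal distance between lens and module below 0.014 m and horizontal distance between module and index below 0.008 m), for 0.2 s.
At the end, for the whole second after the job is handed in: The memory module's centre is within 8 mm of its place in line with the pointer, the lens centre is within 14 mm (seen from above) of the module's centre, and turntable and magnifier are at rest. The turntable was set first, while the magnifier was still swung aside (all of step 2 and velocity of joint turntable between -0.05 and 0.05 rad/s and velocity of joint magnifier between -0.05 and 0.05 rad/s); the robot touches nothing.
It fails at once if an arm is gripped instead of pushed: the fingers press on both flanks of one arm at once ((contact force between the fingers and turntable_c2 above 3 N and contact force between the fingers and turntable_c3 above 3 N) or (contact force between the fingers and turntable_c4 above 3 N and contact force between the fingers and turntable_c5 above 3 N) or (contact force between the fingers and turntable_c6 above 3 N and contact force between the fingers and turntable_c7 above 3 N) or (contact force between the fingers and magnifier_c1 above 3 N and contact force between the fingers and magnifier_c2 above 3 N)).
It fails at once if the robot touches a board on the turntable (contact force between any of the arm, the fingers and turntable_c8 above 0.5 N or contact force between any of the arm, the fingers and turntable_c9 above 0.5 N or contact force between any of the arm, the fingers and turntable_c10 above 0.5 N).
It fails at once if a loose thing on the bench is shifted (by more than 20 mm), lifted or carried (distance of any of flux_jar, spare_module, screw_cup, battery_pack, screwdriver, brush, cleaner_bottle from where it was at the start of the episode above 0.02 m).
It also fails if it takes over 61 s, if anything falls off the work surface, if the arm or the gripper's body presses on something with over 40 N, if the wrist force passes 120 N, or if a joint passes its speed limit or range.

ROBOT

A 7-joint arm with a two-finger parallel gripper is mounted at the origin on the work surface. World frame = base frame: x ahead of the robot, y to its left, z up, the work surface at z = 0. Lengths are in m, angles in rad, forces in N, time in s.
With the tool pointing down it reaches from about 0.35 to 0.9 m from the base axis. Payload 7.2 kg.
Tool frame: the origin (TCP) lies midway between the tips of the shut fingers; the grasp point (between the pads) lies 19 mm behind it (r.grip_depth is the distance from the TCP to the grasp point, in m); z points along the fingers, y is the line along which they close (so a half turn about z gives the same grasp; the last joint's range is limited). The gripper opens to 85 mm and grips with 20 to 120 N. Pads are 22 mm wide; open, the fingers measure 114 mm over their backs; the gripper's body (76 mm by 85 mm) begins 54 mm behind the grasp point. The pads swing forward as they close: fully open they stand 13 mm farther back than shut.
Start: joints at [-1.197, 0.411, -0.013, 1.596, 0.006, 1.134, -0.082], TCP at [0.267, 0.565, 0.231] pointing down, gripper open.
Joint ranges: [-2.95, 2.95], [-0.29, 1.99], [-1.47, 1.44], [0.14, 2.54], [-1.03, 4.17], [0.13, 1.85], [-2.86, 2.86]. Speed limits (rad/s): [2.39, 2.39, 3.01, 3.01, 3.14, 3.14, 3.14].

INTERFACE

Orientations are given as [roll, pitch, yaw] about the fixed x, y, z axes, in that order (R = Rz(yaw) Ry(pitch) Rx(roll)).
In Python, from cell import get_obs, imaging, ticket, r gives the robot as it stands. The module is installed in compiled form; this text tells all that it offers.
- The arm moves only by the tool carry_out, never from a script. Its argument "motion" is one flat list of numbers, 7 for each row, row after row: the turn, a rotation vector about the tool's x, y, z in rad, then the shift along the tool's x, y, z in mm, then the closure, from -1 (fully open) to 1 (shut). A call has 1 to 5 rows; each row is the pose to reach, as a shift and turn from the pose commanded when the call began, along the tool's axes at that moment; what a row does not reach only later rows make up. A row lasts 1/8 s, in which the tool goes at most 62.5 mm and 10.7 degrees, less where a joint would pass 70% of its speed; a pose out of reach is approached as far as the arm can. A call with a gripper value outside its range is refused whole. The fingers move at their own pace and stop on an object; "grip_force" is the grip in N (left out, the last holds). Time passes only in rows, so rows that repeat a pose let the fingers close. It gives the time, the measured TCP pose, the force, the opening and the grip force at its end, in the units of the state.
- get_obs(): the state, without advancing time (a new reading comes with each control period).
- imaging.grab_frame(name): name is "scene" or "side" or "wrist"; returns the picture (420x560x3 uint8, red, green, blue); there is no depth.
- imaging.camera_info(name): a dict with "fx", "fy", "cx", "cy" (pixels), "position" and "rotation" of the camera in the world. Camera axes: x right, y down, z forward; pixel columns grow to the right and rows downward; lengths in m; the calibration is good to about 2 mm. A picture is of the moment at which its call begins: read the wrist's pose just before it. camera_info takes no time and is no camera call; for the wrist camera it gives the pose at the moment of the call.
- ticket.job_done(): hands the job in; it is judged then, once.
The state is a dict: "clock": time; "q": joint angles; "joint_velocities": joint speeds; "tau": joint torques, N m; "tcp_pos": TCP position; "ee_rot": TCP orientation; "ft_force": force on the tool from outside, world axes, zero at the start; "ft_torque": the same for the moment, N m; "finger_gap": opening from 0.0 (shut) to 1.0 (fully open); "grasp_force": force on a finger pad.
Only numpy, scipy, OpenCV 4.12 (cv2) and the standard library are available. Lean on these libraries where they do the work, as an engineer would, in place of code of your own. Each camera call takes 0.05 s, during which the arm holds its last target. There are 200 camera calls.

## Working session

There is one attempt and no reset: what is moved stays moved. The work goes in short steps, Python scripts to look and compute and a tool call to move; the robot and the scene stay as the last step left them, time stands still between calls to the robot, and variables do not carry over. Pictures are saved under pics/ and viewed, at most 10 in all, crops included, and the job is handed in when it is done.

Besides the shell and the picture viewer there is one more tool, called after "Request:" by a JSON object that holds its "name" and its "arguments", one argument or row to a line. carry_out: Moves the arm, as the interface text tells. Its arguments: {"type":"object","properties":{"motion":{"type":"array","items":{"type":"number"}},"grip_force":{"type":"number"}},"required":["motion"]}

```bash
mkdir -p pics; cat > h.py <<'E'
from cell import get_obs, imaging, ticket, r
import numpy as np, cv2
from scipy.spatial.transform import Rotation as Rn
def grab(n,f=None):
    im=imaging.grab_frame(n)
    if f: cv2.imwrite('pics/'+f,im[:,:,::-1])
    return im
def ray(ci,u,v,z):
    R=np.array(ci['rotation']);p=np.array(ci['position'])
    d=R@np.array([(u-ci['cx'])/ci['fx'],(v-ci['cy'])/ci['fy'],1])
    return p+d*(z-p[2])/d[2]
def proj(ci,P):
    R=np.array(ci['rotation']);c=R.T@(np.array(P)-np.array(ci['position']))
    return ci['fx']*c[0]/c[2]+ci['cx'],ci['fy']*c[1]/c[2]+ci['cy']
E
python3 - <<'E'
from h import *
o=get_obs();print(o['clock'],o['tcp_pos'],o['ee_rot'])
for n in('scene','side','wrist'):
    grab(n,n+'0.png');c=imaging.camera_info(n);print(n,{k:np.round(v,3).tolist() for k,v in c.items()})
E
```

```text
0.0 [0.26704081 0.5645298  0.23045275] [-3.13999336e+00  1.10738091e-04  2.69981223e+00]
scene {'fx': 380.751, 'fy': 380.751, 'cx': 277.662, 'cy': 210.161, 'position': [0.849, -0.616, 0.958], 'rotation': [-2.51, -0.0, 0.479]}
side {'fx': 546.287, 'fy': 546.287, 'cx': 279.69, 'cy': 206.426, 'position': [-0.14, 1.195, 1.026], 'rotation': [-2.148, -0.002, -2.624]}
wrist {'fx': 331.457, 'fy': 331.457, 'cx': 280.631, 'cy': 208.526, 'position': [0.194, 0.601, 0.372], 'rotation': [2.819, 0.002, 1.13]}
```

View pics/scene0.png

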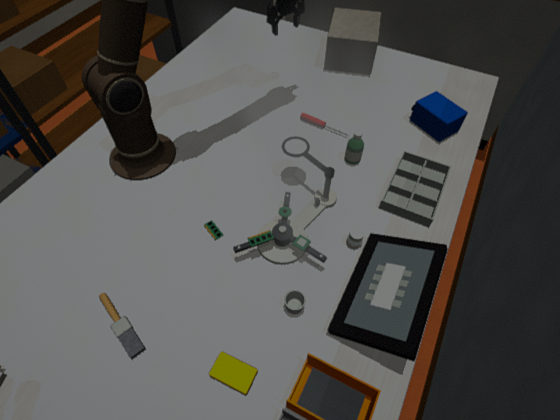

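View pics/side0.png

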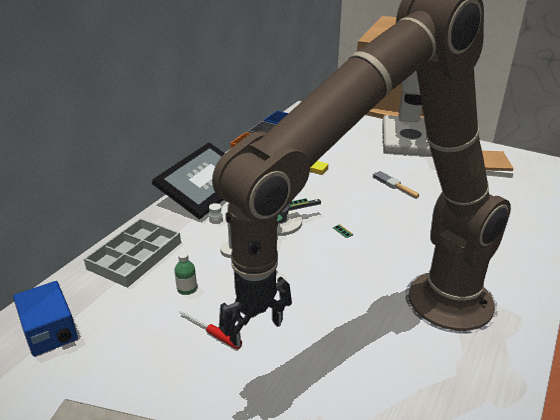

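The scene picture shows the pillar at about (330,172) and the hub at (282,232). The module arm points left to (235,247), the square arm right-down and the round arm up. The lens is at (295,147). Next I'll measure with zoom.

```bash
sed -i "s/R=np.array(ci\['rotation'\])/R=Rn.from_euler('xyz',ci['rotation']).as_matrix()/" h.py
python3 - <<'E'
from h import *
im=cv2.imread('pics/scene0.png')
cv2.imwrite('pics/z0.png',cv2.resize(im[120:280,195:395],None,fx=4,fy=3.75,interpolation=cv2.INTER_CUBIC) if 0 else cv2.resize(im[125:275,195:395],None,fx=4,fy=4,interpolation=cv2.INTER_CUBIC))
c=imaging.camera_info('scene')
for n,u,v,z in(('hub',282,232,.065),('mod',260,238,.064),('modtip',235,248,.05),('sq',302,243,.064),('rnd',285,212,.064),('pillar',330,172,.137),('lens',295,147,.125),('bottle',355,150,.06),('driver',320,125,.01),('cup',294,296,.045),('jar',356,235,.055),('spare',213,230,.0)):print(n,ray(c,u,v,z).round(3))
E
```

```text
hub [ 0.593 -0.097  0.065]
mod [ 0.548 -0.142  0.064]
modtip [ 0.498 -0.195  0.05 ]
sq [ 0.658 -0.103  0.064]
rnd [ 0.569 -0.031  0.064]
pillar [0.643 0.108 0.137]
lens [0.504 0.164 0.125]
bottle [0.659 0.304 0.06 ]
driver [0.488 0.417 0.01 ]
cup [ 0.703 -0.244  0.045]
jar [ 0.779 -0.005  0.055]
spare [ 0.387 -0.148 -0.   ]
```

View pics/z0.png

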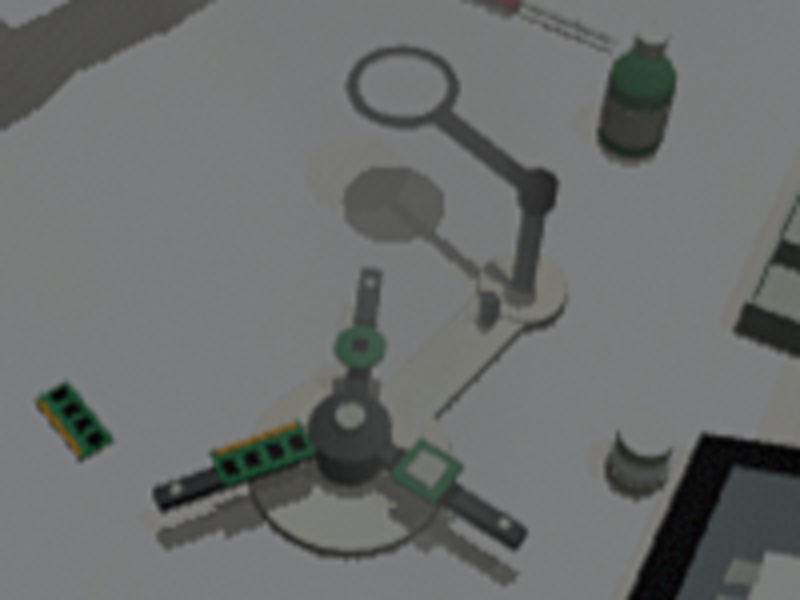

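```bash
python3 - <<'E'
from h import *
c=imaging.camera_info('scene')
g=lambda x,y,z:ray(c,195+x/4-.4,125+y/4-.4,z)
T=[g(156,491,.057),g(523,530,.057),g(371,269,.057)]
A=np.mean(T,0);print('axis',A.round(4))
for t in T:
    d=(t-A)[:2];print(t.round(4),np.hypot(*d).round(4),np.degrees(np.arctan2(d[1],d[0])).round(1))
P=g(540,182,.137);L=g(403,86,.128);F=g(487,293,.048);B=g(524,300,.014)
for n,p in(('pillar',P),('lens',L),('ptr',F),('pillarbase',B)):
    d=(p-A)[:2];print(n,p.round(4),np.hypot(*d).round(4),np.degrees(np.arctan2(d[1],d[0])).round(1))
d=(L-P)[:2];print('mag',np.hypot(*d),np.degrees(np.arctan2(d[1],d[0])))
E
```

```text
axis [ 0.5887 -0.0879  0.057 ]
[ 0.496 -0.198  0.057] 0.1439 -130.1
[ 0.7308 -0.1102  0.057 ] 0.1439 -8.9
[0.5393 0.0443 0.057 ] 0.1412 110.5
pillar [0.6391 0.1144 0.137 ] 0.2085 76.0
lens [0.5045 0.1655 0.128 ] 0.2671 108.4
ptr [0.6247 0.0705 0.048 ] 0.1625 77.2
pillarbase [0.6449 0.1032 0.014 ] 0.1992 73.6
mag 0.1439627790914858 159.19553424263864
```

Request:
{"name": "carry_out", "arguments": {
  "motion": [0,0,0.18,-53,-28,0,1,0,0,0.36,-106,-56,0,1,0,0,0.54,-159,-84,0,1,0,0,0.72,-212,-112,0,1,0,0,0.9,-265,-140,0,1]
}}

```text
clock: 0.78
tcp_pos: [0.4478, 0.3234, 0.2313]
ee_rot: [3.142, -0.0, 1.794]
ft_force: [0.9, 0.3, 0.3]
finger_gap: -0.001
grasp_force: 0.0
```

Request:
{"name": "carry_out", "arguments": {
  "motion": [0,0,0.1,-54,23,0,1,0,0,0.2,-108,46,0,1,0,0,0.226,-162,69,0,1,0,0,0.226,-216,92,0,1,0,0,0.226,-270,115,0,1]
}}

```text
clock: 1.4
tcp_pos: [0.621, 0.0869, 0.2311]
ee_rot: [-3.141, -0.0, 1.574]
ft_force: [0.6, 1.0, 0.2]
finger_gap: 0.0
grasp_force: 0.0
```

Request:
{"name": "carry_out", "arguments": {
  "motion": [0,0,0,-48,32,0,1,0,0,0,-96,64,0,1,0,0,0,-142,95,0,1,0,0,0,-142,95,0,1]
}}

```text
clock: 1.9
tcp_pos: [0.7162, -0.06, 0.2301]
ee_rot: [-3.141, 0.004, 1.567]
ft_force: [-0.3, -0.3, -1.5]
finger_gap: 0.001
grasp_force: 0.0
```

```bash
python3 - <<'E'
from h import *
o=get_obs();print(o['tcp_pos'])
c=imaging.camera_info('wrist');im=grab('wrist','w1.png');print(np.round(c['position'],4),np.round(c['rotation'],4))
for n,p in(('axis',(.5887,-.0879,.065)),('sqtip',(.7308,-.1102,.057)),('sq',(.654,-.098,.064)),('tcp',o['tcp_pos'])):print(n,np.round(proj(c,p),1))
E
```

```text
[ 0.71622649 -0.05997915  0.23014226]
[0.7175 0.023  0.3709] [ 2.8141e+00  1.6000e-03 -3.5000e-03]
axis [150.4 215.7]
sqtip [294.5 233. ]
sq [217.7 224.7]
tcp [279.  277.6]
```

View pics/w1.png

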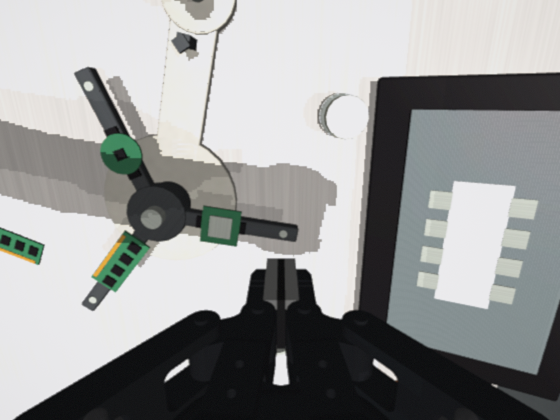

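The wrist view agrees with the scene measurement: square arm tip at about (296,233), module arm tip at (92,300), pointer at (185,43). I'll go down beside the square arm's outer end.

Request:
{"name": "carry_out", "arguments": {
  "motion": [0,0,0,0,6,60,1,0,0,0,0,6,120,1,0,0,0,0,6,165,1,0,0,0,0,6,182,1,0,0,0,0,6,182,1]
}}

```text
clock: 2.58
tcp_pos: [0.7213, -0.0524, 0.049]
ee_rot: [-3.14, -0.0, 1.575]
ft_force: [0.9, -0.1, 0.0]
finger_gap: 0.002
grasp_force: 0.0
```

Request:
{"name": "carry_out", "arguments": {
  "motion": [0,0,0,-32,-1,0,1,0,0,0,-55,-3,0,1,0,0,0,-77,-9,0,1,0,0,0,-98,-19,0,1,0,0,0,-117,-32,0,1]
}}

```text
clock: 3.2
tcp_pos: [0.6892, -0.1717, 0.0495]
ee_rot: [3.141, -0.0, 1.574]
ft_force: [-0.4, 1.9, 0.6]
finger_gap: 0.001
grasp_force: 0.8
```

Request:
{"name": "carry_out", "arguments": {
  "motion": [0,0,0,-16,-16,0,1,0,0,0,-29,-35,0,1,0,0,0,-39,-56,0,1,0,0,0,-45,-78,0,1,0,0,0,-47,-101,0,1]
}}

```text
clock: 3.82
tcp_pos: [0.5879, -0.2188, 0.0495]
ee_rot: [3.141, 0.0, 1.573]
ft_force: [1.1, 1.2, 1.0]
finger_gap: 0.002
grasp_force: 0.8
```

```bash
python3 - <<'E'
from h import *
o=get_obs();print(o['tcp_pos'])
im=grab('scene')
cv2.imwrite('pics/s2.png',cv2.resize(im[125:275,195:395],None,fx=4,fy=4,interpolation=cv2.INTER_CUBIC)[:,:,::-1])
E
```

```text
[ 0.58785353 -0.21876672  0.04946118]
```

View pics/s2.png

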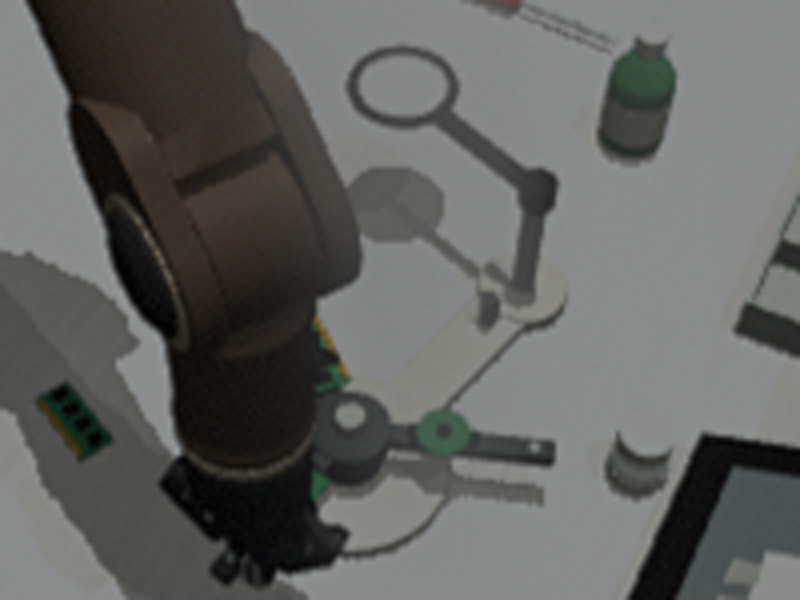

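The module arm is now at the upper left and the round arm tip is at (553,452), so the turntable is following the finger. I'll keep pushing.

Request:
{"name": "carry_out", "arguments": {
  "motion": [0,0,0,2,-23,0,1,0,0,0,8,-45,0,1,0,0,0,18,-66,0,1,0,0,0,28,-81,0,1,0,0,0,35,-89,0,1]
}}

```text
clock: 4.5
tcp_pos: [0.4996, -0.1832, 0.0495]
ee_rot: [3.141, 0.0, 1.574]
ft_force: [1.7, 0.1, -0.8]
finger_gap: -0.001
grasp_force: 0.6
```

```bash
cat > m.py <<'E'
from h import *
# angle of turntable from the visible arm tip and the green boards, wrist view crop saved
import sys
o=get_obs();print(o['clock'],o['tcp_pos'].round(4))
c=imaging.camera_info(sys.argv[1]);im=grab(sys.argv[1],sys.argv[2])
hsv=cv2.cvtColor(im,cv2.COLOR_RGB2HSV)
m=cv2.inRange(hsv,(50,90,30),(90,255,255))
n,l,s,ce=cv2.connectedComponentsWithStats(cv2.morphologyEx(m,cv2.MORPH_CLOSE,np.ones((7,7))))
A=np.array([.5887,-.0879])
for i in range(1,n):
    if s[i,4]<40: continue
    p=ray(c,*ce[i],.064);d=p[:2]-A
    print(ce[i].round(1),s[i].tolist(),p.round(4),'r',np.hypot(*d).round(4),'ang',np.degrees(np.arctan2(d[1],d[0])).round(2))
E
python3 m.py wrist w3.png; python3 m.py scene s3.png
```

```text
4.5 [ 0.4996 -0.1832  0.0495]
[375.1 167.4] [310, 104, 131, 130, 5786] [ 0.5367 -0.1263  0.064 ] r 0.0646 ang -143.57
[ 90.4 176.1] [27, 133, 127, 92, 3715] [ 0.426  -0.1301  0.064 ] r 0.1681 ang -165.46
4.55 [ 0.4987 -0.1822  0.0493]
[214.  229.4] [205, 221, 18, 18, 134] [ 0.4196 -0.1766  0.064 ] r 0.1909 ang -152.33
[259.9 233.7] [252, 227, 15, 13, 75] [ 0.5409 -0.1297  0.064 ] r 0.0635 ang -138.85
```

View pics/w3.png

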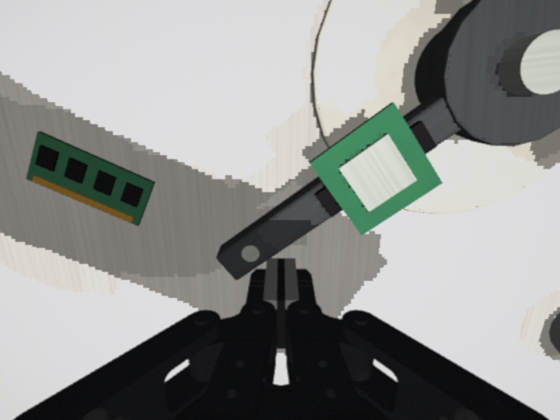

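The square board is at (375,167), angle −143.6°, and the finger sits beside the outer arm end, clear of the board. About 20° remain.

Request:
{"name": "carry_out", "arguments": {
  "motion": [0,0,0,8,-7,0,1,0,0,0,17,-14,0,1,0,0,0,24,-19,0,1,0,0,0,28,-22,0,1,0,0,0,30,-23,0,1]
}}

```text
clock: 5.22
tcp_pos: [0.4768, -0.1529, 0.0493]
ee_rot: [-3.142, 0.0, 1.574]
ft_force: [-0.1, -1.3, -0.7]
finger_gap: 0.0
grasp_force: 0.5
```

```bash
python3 m.py wrist w4.png; python3 m.py scene s4.png; python3 - <<'E'
from h import *
im=cv2.imread('pics/s4.png')
cv2.imwrite('pics/z4.png',cv2.resize(im[150:250,240:370],None,fx=6,fy=6,interpolation=cv2.INTER_CUBIC))
E
```

```text
5.225 [ 0.4768 -0.1529  0.0493]
[405.6 199.7] [349, 146, 112, 113, 5339] [ 0.5273 -0.1089  0.064 ] r 0.0649 ang -161.12
[135.8 224.3] [76, 185, 120, 84, 3249] [ 0.4183 -0.1199  0.064 ] r 0.1734 ang -169.38
5.275 [ 0.4768 -0.1528  0.0493]
[214.1 229.8] [205, 221, 18, 19, 128] [ 0.4207 -0.1777  0.064 ] r 0.1905 ang -151.87
[258.9 228.3] [251, 222, 15, 12, 90] [ 0.5296 -0.1155  0.064 ] r 0.0652 ang -154.96
[290.7 248.8] [285, 244, 13, 10, 93] [ 0.6384 -0.1337  0.064 ] r 0.0676 ang -42.65
```

View pics/z4.png

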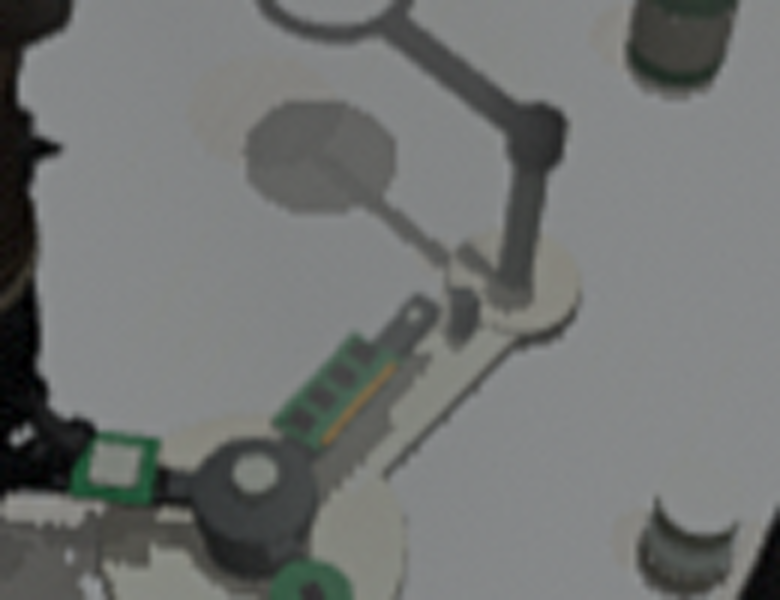

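The module arm (tip (418,310) in the crop) is nearly at the pointer (462,315). The magnifier is still parked. I'll back off and look from above.

Request:
{"name": "carry_out", "arguments": {
  "motion": [0,0,0,-20,0,0,1,0,0,0,-20,0,-60,1,0,0,0,-20,0,-120,1,0,0,0,-20,0,-180,1,0,0,0,-20,0,-200,1]
}}

```text
clock: 5.95
tcp_pos: [0.4781, -0.1739, 0.253]
ee_rot: [3.137, 0.0, 1.573]
ft_force: [0.7, 0.0, -0.5]
finger_gap: 0.001
grasp_force: 0.0
```

Request:
{"name": "carry_out", "arguments": {
  "motion": [0,0,0,40,40,0,1,0,0,0,80,80,0,1,0,0,0,120,110,0,1,0,0,0,143,123,0,1,0,0,0,143,123,0,1]
}}

```text
clock: 6.58
tcp_pos: [0.5996, -0.0279, 0.2485]
ee_rot: [-3.14, -0.0, 1.577]
ft_force: [-1.0, -0.4, 0.1]
finger_gap: -0.0
grasp_force: 0.0
```

```bash
python3 m.py wrist w5.png;python3 m.py scene s5.png; python3 -c "
from h import *
c=imaging.camera_info('wrist')
for p in((.5887,-.0879,.065),(.638,.112,.137),(.625,.07,.048)):print(proj(c,p))"
```

```text
6.575 [ 0.5996 -0.0279  0.2485]
[281.2 178.5] [263, 145, 40, 70, 1253] [ 0.6006 -0.0229  0.064 ] r 0.0661 ang 79.63
[214.9 255.4] [194, 238, 43, 38, 652] [ 0.5291 -0.1091  0.064 ] r 0.0633 ang -160.4
[118.  257.8] [91, 241, 55, 37, 898] [ 0.4231 -0.1128  0.064 ] r 0.1675 ang -171.45
[319.5 272.5] [303, 258, 32, 31, 663] [ 0.6438 -0.1291  0.064 ] r 0.0688 ang -36.82
6.625 [ 0.599  -0.0301  0.2488]
[354.9 143.5] [349, 139, 14, 9, 85] [0.649  0.3283 0.064 ] r 0.4206 ang 81.75
[214.  229.5] [206, 221, 17, 18, 132] [ 0.4198 -0.1768  0.064 ] r 0.1909 ang -152.24
[258.7 228.2] [251, 222, 15, 12, 92] [ 0.5291 -0.1155  0.064 ] r 0.0657 ang -155.18
[290.8 250.5] [285, 247, 13, 8, 62] [ 0.641  -0.1383  0.064 ] r 0.0726 ang -43.97
(np.float64(270.5707774803459), np.float64(235.01534352256766))
(np.float64(339.12292417269873), np.float64(0.8260270023808971))
(np.float64(307.67947184062933), np.float64(76.4698783481719))
```

View pics/w5.png

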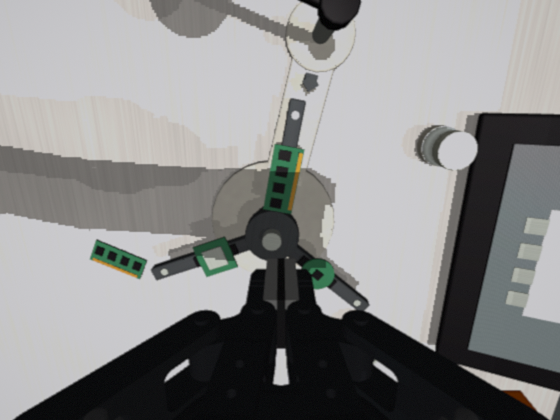

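```bash
python3 - <<'E'
from h import *
c=imaging.camera_info('wrist')
A=np.array([.5887,-.0879])
for n,u,v,z in(('hub',272,236,.066),('mod',284.5,177.5,.064),('armtip',297.5,101,.057),('armhole',295.5,115,.057),('ptr',310.5,82,.045),('plate',320.5,38,.014),('sqtip',154,272,.057),('rndtip',365,304,.057),('footL',212,212,.014),('footR',335,212,.014)):
    p=ray(c,u,v,z);d=p[:2]-A;print(n,p.round(4),np.hypot(*d).round(4),np.degrees(np.arctan2(d[1],d[0])).round(2))
im=cv2.imread('pics/w5.png')
cv2.imwrite('pics/z5.png',cv2.resize(im[0:260,230:370],None,fx=4,fy=4)[:600] if 0 else cv2.resize(im[0:150,230:370],None,fx=4,fy=4,interpolation=cv2.INTER_CUBIC))
E
```

```text
hub [ 0.5902 -0.0886  0.066 ] 0.0017 -24.43
mod [ 0.6032 -0.0255  0.064 ] 0.064 76.95
armtip [0.6152 0.0477 0.057 ] 0.1381 78.93
armhole [0.6135 0.0348 0.057 ] 0.1252 78.56
ptr [0.6281 0.0652 0.045 ] 0.1581 75.56
plate [0.6396 0.1084 0.014 ] 0.2028 75.47
sqtip [ 0.4558 -0.1372  0.057 ] 0.1417 -159.64
rndtip [ 0.6986 -0.1788  0.057 ] 0.1426 -39.59
footL [ 0.5168 -0.0799  0.014 ] 0.0723 173.69
footR [ 0.6646 -0.0795  0.014 ] 0.0764 6.29
```

View pics/z5.png

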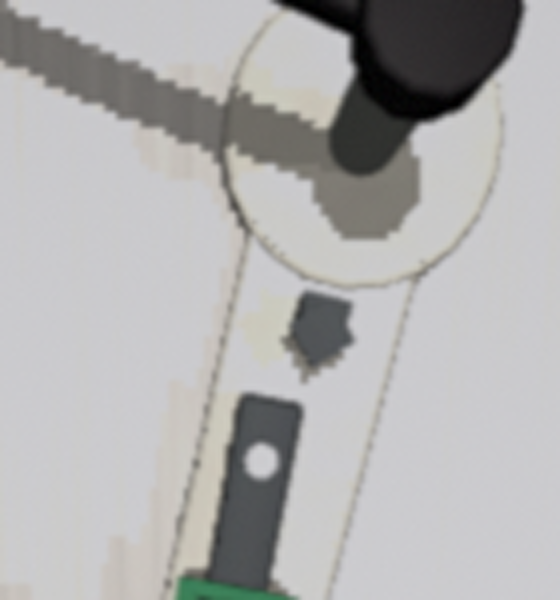

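The arm is about 3.8° short of the pointer (4.4 mm at the module). It's inside tolerance, but one small extra push will give margin.

Request:
{"name": "carry_out", "arguments": {
  "motion": [0,0,0,-40,-40,0,1,0,0,0,-80,-80,0,1,0,0,0,-120,-110,0,1,0,0,0,-146,-123,0,1,0,0,0,-146,-123,0,1]
}}

```text
clock: 7.3
tcp_pos: [0.4745, -0.1801, 0.25]
ee_rot: [3.141, 0.0, 1.566]
ft_force: [1.2, -0.2, -1.1]
finger_gap: 0.001
grasp_force: 0.0
```

Request:
{"name": "carry_out", "arguments": {
  "motion": [0,0,0,0,0,60,1,0,0,0,0,0,120,1,0,0,0,0,0,180,1,0,0,0,0,0,200,1,0,0,0,0,0,200,1]
}}

```text
clock: 7.92
tcp_pos: [0.4756, -0.176, 0.0479]
ee_rot: [-3.138, -0.001, 1.573]
ft_force: [-0.3, -0.6, -0.2]
finger_gap: -0.002
grasp_force: 0.0
```

Request:
{"name": "carry_out", "arguments": {
  "motion": [0,0,0,15,-1,0,1,0,0,0,22,-1,0,1,0,0,0,26,-2,0,1,0,0,0,29,-2,0,1,0,0,0,30,-2,0,1]
}}

```text
clock: 8.55
tcp_pos: [0.4752, -0.1461, 0.0496]
ee_rot: [3.141, 0.0, 1.574]
ft_force: [0.4, -0.8, 1.9]
finger_gap: -0.001
grasp_force: 0.6
```

Request:
{"name": "carry_out", "arguments": {
  "motion": [0,0,0,0,0,0,1,0,0,0,-20,0,0,1,0,0,0,-20,0,-60,1,0,0,0,-20,0,-120,1,0,0,0,-20,0,-180,1]
}}

```text
clock: 9.18
tcp_pos: [0.4745, -0.1662, 0.2309]
ee_rot: [-3.141, -0.0, 1.573]
ft_force: [0.8, 0.4, 0.7]
finger_gap: -0.001
grasp_force: 0.0
```

Request:
{"name": "carry_out", "arguments": {
  "motion": [0,0,0,40,40,-20,1,0,0,0,80,80,-20,1,0,0,0,120,110,-20,1,0,0,0,140,123,-20,1,0,0,0,140,123,-20,1]
}}

```text
clock: 9.8
tcp_pos: [0.5977, -0.0243, 0.2485]
ee_rot: [-3.14, 0.0, 1.576]
ft_force: [-1.0, 0.5, -0.6]
finger_gap: 0.001
grasp_force: 0.0
```

```bash
python3 m.py wrist w6.png; python3 - <<'E'
from h import *
c=imaging.camera_info('wrist');im=cv2.imread('pics/w6.png')
# arm-tip screw hole (bright blob inside dark arm) and pointer: dark blobs
g=cv2.cvtColor(im,cv2.COLOR_BGR2GRAY)
m=(g<95).astype(np.uint8);m[150:]=0
n,l,s,ce=cv2.connectedComponentsWithStats(m)
for i in range(1,n):
    if 60<s[i,4]<3000: print(s[i].tolist(),ce[i].round(1),ray(c,*ce[i],.05).round(4))
cv2.imwrite('pics/z6.png',cv2.resize(im[0:280,130:390],None,fx=2.14,fy=2.14,interpolation=cv2.INTER_CUBIC))
E
```

```text
9.8 [ 0.5977 -0.0243  0.2485]
[286.4 182.3] [266, 149, 44, 70, 1295] [ 0.6039 -0.0232  0.064 ] r 0.0665 ang 76.76
[215.8 255.7] [195, 238, 42, 38, 650] [ 0.5281 -0.1057  0.064 ] r 0.0632 ang -163.63
[119.9 260.4] [93, 244, 55, 37, 893] [ 0.4227 -0.1122  0.064 ] r 0.1678 ang -171.68
[320.2 277.4] [305, 264, 30, 30, 586] [ 0.6428 -0.1317  0.064 ] r 0.0696 ang -39.02
[289, 0, 74, 48, 1806] [332.8  17.4] [0.6441 0.1247 0.05  ]
[305, 78, 14, 17, 179] [311.3  85.5] [0.6266 0.0668 0.05  ]
[283, 104, 31, 46, 653] [300.4 128.2] [0.617  0.0268 0.05  ]
[475, 117, 85, 33, 2648] [517.7 133. ] [0.8351 0.0229 0.05  ]
[418, 129, 22, 21, 109] [425.  138.8] [0.743  0.0168 0.05  ]
[433, 134, 25, 16, 130] [442.8 141.1] [0.7613 0.0146 0.05  ]
```

View pics/z6.png

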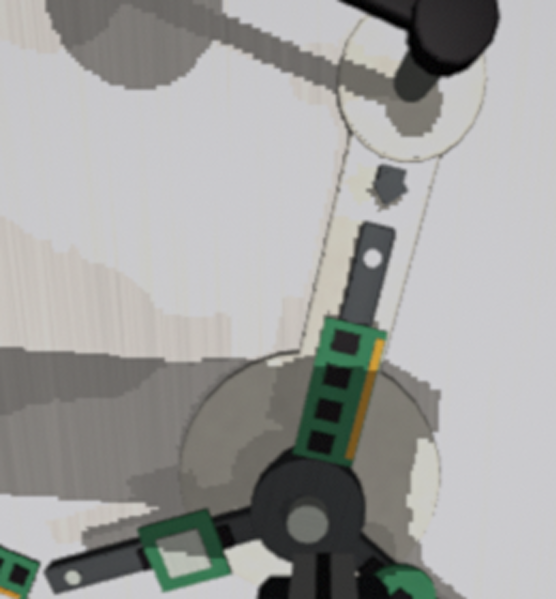

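The module arm is now in line with the pointer: (372,258) → (390,185) in the crop, centred on the bar. The magnifier is still parked. Next I'll push the magnifier from its +y side.

Request:
{"name": "carry_out", "arguments": {
  "motion": [0,0,0,50,-2,0,1,0,0,0,100,-4,0,1,0,0,0,150,-6,0,1,0,0,0,200,-8,0,1,0,0,0,202,-8,0,1]
}}

```text
clock: 10.48
tcp_pos: [0.5878, 0.179, 0.2491]
ee_rot: [-3.141, -0.001, 1.578]
ft_force: [0.4, 0.4, 0.2]
finger_gap: 0.004
grasp_force: 0.0
```

```bash
python3 - <<'E'
from h import *
o=get_obs();print(o['tcp_pos'],o['ee_rot'])
c=imaging.camera_info('scene');im=grab('scene','s7.png')
for p in ((.6405,.116,.137),(.505,.168,.125),tuple(o['tcp_pos'])):print(np.round(proj(c,p),1))
E
```

```text
[0.58778705 0.1790213  0.24906845] [-3.14061366e+00 -1.16536517e-03  1.57800405e+00]
[330.3 169.9]
[295.8 146.4]
[326.  121.2]
```

Request:
{"name": "carry_out", "arguments": {
  "motion": [0,0,0,0,2,50,1,0,0,0,0,2,100,1,0,0,0,0,2,120,1,0,0,0,0,2,127,1,0,0,0,0,2,127,1]
}}

```text
clock: 11.15
tcp_pos: [0.5915, 0.1744, 0.1229]
ee_rot: [3.141, 0.0, 1.572]
ft_force: [0.6, 0.1, 0.4]
finger_gap: 0.001
grasp_force: 0.0
```

Request:
{"name": "carry_out", "arguments": {
  "motion": [0,0,0,-11,-10,0,1,0,0,0,-22,-17,0,1,0,0,0,-34,-23,0,1,0,0,0,-47,-27,0,1,0,0,0,-61,-28,0,1]
}}

```text
clock: 11.78
tcp_pos: [0.563, 0.1146, 0.1226]
ee_rot: [3.141, -0.001, 1.574]
ft_force: [0.5, 2.7, 0.4]
finger_gap: -0.003
grasp_force: 1.2
```

Request:
{"name": "carry_out", "arguments": {
  "motion": [0,0,0,-13,1,0,1,0,0,0,-27,5,0,1,0,0,0,-39,10,0,1,0,0,0,-45,14,0,1,0,0,0,-50,18,0,1]
}}

```text
clock: 12.4
tcp_pos: [0.5814, 0.0649, 0.1221]
ee_rot: [-3.141, -0.0, 1.574]
ft_force: [-1.0, 2.7, 1.4]
finger_gap: -0.002
grasp_force: 1.1
```

```bash
cat > lens.py <<'E'
from h import *
import sys
P=np.array([.6405,.116])
o=get_obs();f=o['tcp_pos'][:2]-P
print(o['tcp_pos'].round(4),'finger ang',np.degrees(np.arctan2(f[1],f[0])).round(1),np.hypot(*f))
c=imaging.camera_info('scene');im=grab('scene',sys.argv[1])
# fit lens centre angle: dark ring samples around the circle of radius 40 mm (rim), single joint unknown
g=cv2.cvtColor(im,cv2.COLOR_RGB2GRAY).astype(float)
u=cv2.resize(im[120:260,220:360],None,fx=4,fy=4,interpolation=cv2.INTER_CUBIC)
gg=cv2.cvtColor(u,cv2.COLOR_RGB2GRAY)
cs,_=cv2.findContours((gg<75).astype(np.uint8),cv2.RETR_CCOMP,cv2.CHAIN_APPROX_NONE)
for k in cs:
    if 60<len(k)<700:
        e=cv2.fitEllipse(k);q=np.array(e[0])/4+[219.6,119.6];p=ray(c,*q,.127);d=p[:2]-P
        if .12<np.hypot(*d)<.165 and max(e[1])/4>12: print('ell',q.round(1),np.round(np.array(e[1])/4,1),p.round(4),np.hypot(*d).round(4),np.degrees(np.arctan2(d[1],d[0])).round(1)%360)
E
python3 lens.py s8.png
```

```text
[0.5814 0.0649 0.1221] finger ang -139.1 0.0781339240673205
ell [285.9 190.9] [20.  25.6] [ 0.558  -0.0058  0.127 ] 0.1471 235.9
```

Request:
{"name": "carry_out", "arguments": {
  "motion": [0,0,0,-5,4,0,1,0,0,0,-9,9,0,1,0,0,0,-12,14,0,1,0,0,0,-14,17,0,1,0,0,0,-15,18,0,1]
}}

```text
clock: 13.08
tcp_pos: [0.5995, 0.05, 0.1222]
ee_rot: [-3.141, 0.0, 1.574]
ft_force: [-1.7, 1.8, 1.1]
finger_gap: -0.003
grasp_force: 1.0
```

```bash
python3 lens.py s9.png; python3 m.py wrist w9.png
```

```text
[0.5995 0.05   0.1222] finger ang -121.9 0.07768982653756829
ell [295.7 200.8] [20.7 26. ] [ 0.5979 -0.0245  0.127 ] 0.1468 253.2
13.125 [0.5995 0.0499 0.1222]
[ 56.  377.6] [36, 365, 46, 27, 538] [ 0.4286 -0.0717  0.064 ] r 0.1609 ang 174.22
```

Request:
{"name": "carry_out", "arguments": {
  "motion": [0,0,0,-1,2,0,1,0,0,0,-2,3,0,1,0,0,0,-2,4,0,1,0,0,0,-2,4,0,1]
}}

```text
clock: 13.68
tcp_pos: [0.6034, 0.048, 0.1223]
ee_rot: [3.141, 0.0, 1.574]
ft_force: [-1.2, 0.4, 0.9]
finger_gap: 0.004
grasp_force: 0.8
```

Request:
{"name": "carry_out", "arguments": {
  "motion": [0,0,0,8,-12,0,1,0,0,0,16,-25,0,1,0,0,0,16,-25,-50,1,0,0,0,16,-25,-110,1,0,0,0,16,-25,-140,1]
}}

```text
clock: 14.3
tcp_pos: [0.5785, 0.0647, 0.2657]
ee_rot: [3.138, -0.001, 1.574]
ft_force: [0.8, -0.4, -0.9]
finger_gap: -0.003
grasp_force: 0.0
```

Request:
{"name": "carry_out", "arguments": {
  "motion": [0,0,0,50,-30,-20,1,0,0,0,100,-60,-20,1,0,0,0,150,-90,-20,1,0,0,0,200,-120,-20,1,0,0,0,200,-120,-20,1]
}}

```text
clock: 14.92
tcp_pos: [0.4537, 0.2688, 0.2821]
ee_rot: [-3.14, -0.002, 1.583]
ft_force: [0.8, -1.2, -0.6]
finger_gap: 0.0
grasp_force: 0.0
```

```bash
python3 lens.py s10.png; python3 m.py scene s11.png
```

```text
[0.4537 0.2688 0.2821] finger ang 140.7 0.2413222831786559
ell [298.  202.3] [20.8 26.1] [ 0.6058 -0.0265  0.127 ] 0.1467 256.3
14.975 [0.4556 0.2659 0.2822]
[214.  229.4] [206, 221, 17, 18, 133] [ 0.4195 -0.1767  0.064 ] r 0.1911 ang -152.29
[258.9 227. ] [251, 221, 16, 12, 95] [ 0.5274 -0.1114  0.064 ] r 0.0656 ang -159.01
[290.  249.4] [284, 244, 13, 12, 106] [ 0.6374 -0.1363  0.064 ] r 0.0686 ang -44.84
```

```bash
python3 -c "
from cell import ticket;print(ticket.job_done())"
```

```text
the job is handed in; nothing more can be done
None
```

I turned the memory module's arm into line with the pointer, then swung the lens over the module, and handed the job in at about 15 s. By my measurements the lens is about 3 mm from the module's centre and the module about 1 mm from its place; the hand-in returned no verdict.

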